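Empty the vial tray through the waste bin's spring flap

TASK

Pick up the scoop tray by its handle and empty all three used vials into the grey waste bin, pushing the bin's spring flap in gently with the tray's mouth and tipping them through; spill none onto the bench, do not handle the vials, and keep the fingers off the bin. Then set the empty tray down upright in the middle of the black mat, leaving the flap shut and everything else where it stands.

Things in the scene. Friction and masses are not known exactly. Their poses are not given: they have to be found in the camera images.
- tray: Loose bright aluminium scoop tray, 200 g, black handle, three vials in it. Origin: centre of underside; x to its open mouth (pouring end), z up. 150 mm long (x -75 to 75), 64 wide, inside 58; side and back walls 45 mm high, mouth fully open. Floor 4 mm thick, level up to x = 20 mm, then a ramp rises 8 mm to the lip at x = 75, the underside rising too
- tray_grip (a point): Centre of the tray's handle grip (axes as the tray), at x = -50, z = 70 mm in the tray. The handle is a black upright fin on the back half of the tray, 12 mm thick in y (squeeze it across y, from above), 50 mm long in x, from 42 to 90 mm high, free on both sides above the 45 mm walls
- tray_lip (a point): Middle of the tray's pouring lip, upper edge of the floor at the mouth (x = 75, z = 12 mm in the tray; sheet 4 mm thick). Level or mouth up, the vials stay in; mouth down by more than about 8 degrees they roll out over the ramp; 45 to 50 degrees empties it, if the flap is held in far enough to leave a gap at the lip (lip some 55 mm past the sill)
- bin: Fixed grey plastic bench waste bin, 180 mm deep (x), 150 wide (y), 190 tall, walls 4 mm, hollow, floor 4 mm. Origin: centre of underside; x points from front to back: pour towards +x. Front wall (x = -90) is 105 mm high; from its top edge, the sill, a 45 degree opening slopes up and back to x = -5, z = 190 mm, then a flat top runs to the back at x = 90 mm
- bin_sill (a point): Middle of the sill: the top of the bin's front wall, lower edge of the opening (x = -88, z = 105 mm in the bin; axes as the bin). The opening is 142 mm wide between the side walls and wholly covered by the flap
- flap (a joint): Angle of the bin's steel flap: 0 shut, lying in the sloping opening; grows as its lower end swings inwards, to 1.4 rad. 138 mm wide, 112 long, 3 thick, hinged along the upper edge (x = -8, z = 187 mm in the bin). A spring shuts it: 0.5 N at its lower end starts it, about 1.5 N holds it hanging straight down (0.79 rad); the vials' weight does not open it
- mat: Fixed black rubber mat, 180 x 180 mm, 4 mm thick, on the bench. Origin: centre of its underside
- vial0_center (a point): Centre of one of the three used sample vials lying crosswise in the tray: amber glass with white cap, 16 mm across, 48 mm long (along its x), 14 g, smooth, rolls freely
- vial0: The same vial (origin on its side wall, half-way along)
- vial1_center (a point): Centre of one of the three used sample vials lying crosswise in the tray: amber glass with white cap, 16 mm across, 48 mm long (along its x), 14 g, smooth, rolls freely
- vial1: The same vial (origin on its side wall, half-way along)
- vial2_center (a point): Centre of one of the three used sample vials lying crosswise in the tray: amber glass with white cap, 16 mm across, 48 mm long (along its x), 14 g, smooth, rolls freely
- vial2: The same vial (origin on its side wall, half-way along)
- jar_a: Bystander: amber glass jar with black cap, 48 mm across, 85 mm tall, loose. Origin: centre of its underside
- jar_b: Bystander: amber glass jar with white cap, 48 mm across, 85 mm tall, loose. Origin: centre of its underside
- bottle_c: Bystander: white plastic bottle, 48 mm across, 115 mm tall, loose. Origin: centre of its underside
- flask: Bystander: clear conical flask, 74 mm across the foot, 100 mm tall, loose. Origin: centre of its underside
- beaker: Bystander: small clear beaker, 56 mm across, 60 mm tall, loose. Origin: centre of its underside
- jar_d: Bystander: small white jar with blue cap, 36 mm across, 60 mm tall, loose. Origin: centre of its underside

How it is judged (in metres and radians):
On the way, in this order (a step that is already met when the one before it is completed fails the run):
1. the tray is lifted clear of the bench with all three vials still in it (height (world z) of tray_grip above 0.12 m and x of vial0_center in the frame of tray between -0.078 and 0.085 m and z of vial0_center in the frame of tray between 0 and 0.05 m and y of vial0_center in the frame of tray between -0.032 and 0.032 m and x of vial1_center in the frame of tray between -0.078 and 0.085 m and z of vial1_center in the frame of tray between 0 and 0.05 m and y of vial1_center in the frame of tray between -0.032 and 0.032 m and x of vial2_center in the frame of tray between -0.078 and 0.085 m and z of vial2_center in the frame of tray between 0 and 0.05 m and y of vial2_center in the frame of tray between -0.032 and 0.032 m), for 0.1 s.
2. the tray pushes the flap in (more than 0.25 rad) (value of joint flap above 0.25 rad and contact force between tray and bin above 0.1 N), for 0.1 s.
3. all three vials are down inside the bin (x of vial0_center in the frame of bin between -0.09 and 0.09 m and y of vial0_center in the frame of bin between -0.075 and 0.075 m and z of each of vial0_center, vial1_center, vial2_center in the frame of bin below 0.09 m and x of vial1_center in the frame of bin between -0.09 and 0.09 m and y of vial1_center in the frame of bin between -0.075 and 0.075 m and x of vial2_center in the frame of bin between -0.09 and 0.09 m and y of vial2_center in the frame of bin between -0.075 and 0.075 m), for 0.2 s.
At the end, for the whole second after the job is handed in: All three vials lie inside the bin (below 90 mm height in it), the flap is shut (under 0.1 rad), and the tray stands at rest and upright (within 7 degrees) on the mat, its centre within 40 mm of the mat's centre (all of step 3 and value of joint flap below 0.1 rad and horizontal distance between tray and mat below 0.04 m and angle between tray's own z axis and vertical below 0.12 rad and height (world z) of tray below 0.012 m and linear speed of tray below 0.03 m/s); the robot touches nothing.
It fails at once if a vial lies on the bench (below 30 mm, and outside both tray and bin) ((height (world z) of vial0_center below 0.03 m and (x of vial0_center in the frame of tray above 0.09 m or x of vial0_center in the frame of tray below -0.09 m or y of vial0_center in the frame of tray above 0.045 m or y of vial0_center in the frame of tray below -0.045 m) and (x of vial0_center in the frame of bin above 0.1 m or x of vial0_center in the frame of bin below -0.1 m or y of vial0_center in the frame of bin above 0.085 m or y of vial0_center in the frame of bin below -0.085 m)) or (height (world z) of vial1_center below 0.03 m and (x of vial1_center in the frame of tray above 0.09 m or x of vial1_center in the frame of tray below -0.09 m or y of vial1_center in the frame of tray above 0.045 m or y of vial1_center in the frame of tray below -0.045 m) and (x of vial1_center in the frame of bin above 0.1 m or x of vial1_center in the frame of bin below -0.1 m or y of vial1_center in the frame of bin above 0.085 m or y of vial1_center in the frame of bin below -0.085 m)) or (height (world z) of vial2_center below 0.03 m and (x of vial2_center in the frame of tray above 0.09 m or x of vial2_center in the frame of tray below -0.09 m or y of vial2_center in the frame of tray above 0.045 m or y of vial2_center in the frame of tray below -0.045 m) and (x of vial2_center in the frame of bin above 0.1 m or x of vial2_center in the frame of bin below -0.1 m or y of vial2_center in the frame of bin above 0.085 m or y of vial2_center in the frame of bin below -0.085 m))).
It fails at once if the fingers touch a vial, or push on the bin or its flap (contact force between the fingers and vial0 above 0.1 N or contact force between the fingers and vial1 above 0.1 N or contact force between the fingers and vial2 above 0.1 N or contact force between the fingers and bin above 1 N).
It fails at once if the tray is forced against the bin (over 40 N) (contact force between tray and bin above 40 N).
It fails at once if the tray is dropped (falls freely faster than 0.5 m/s) (contact force between the fingers and tray below 0.05 N and linear speed of tray above 0.5 m/s).
It fails at once if another object on the bench is shifted by more than 30 mm (distance of any of jar_a, jar_b, bottle_c, flask, beaker, jar_d from where it was at the start of the episode above 0.03 m).
It also fails if it takes over 67 s, if anything falls off the work surface, if the arm or the gripper's body presses on something with over 40 N, if the wrist force passes 120 N, or if a joint passes its speed limit or range.

ROBOT

A 6-joint arm with a two-finger parallel gripper is mounted at the origin on the work surface. World frame = base frame: x ahead of the robot, y to its left, z up, the work surface at z = 0. Lengths are in mm, angles in rad, forces in N, time in s.
With the tool pointing down it reaches from about 375 to 750 mm from the base axis. Payload 9 kg.
Tool frame: the origin (TCP) lies at the very end of the fingers, on their centre line; the grasp point (between the pads) lies 19 mm behind it; z points along the fingers, y is the line along which they close (so a half turn about z gives the same grasp; the last joint's range is limited). The gripper opens to 85 mm and grips with 20 to 120 N. Pads are 22 mm wide; open, the fingers measure 114 mm over their backs; the gripper's body (76 mm by 85 mm) begins 54 mm behind the grasp point. The pads swing forward as they close: fully open they stand 13 mm farther back than shut.
Start: joints at [0.966, 0.104, 0.097, 1.564, 0, 1.353], TCP at [226.343, 555.703, 231.331] pointing down, gripper open.
Joint ranges: [-2.99, 2.99], [-0.84, 1.86], [-1.1, 1.16], [-1.84, 2.11], [-1.51, 1.56], [-3.14, 3.14]. Speed limits (rad/s): [2.22, 2.22, 2.57, 3.14, 3.14, 3.14].

INTERFACE

Orientations are given as a unit quaternion [x, y, z, w].
In Python, from cell import state, get_image, calibration, job_done gives the robot as it stands.
- The arm moves only by the tool move_arm, never from a script. Its arguments are lists of equal length, an entry for each row: "delta_pos": the shift along the tool's x, y, z in units of 5 cm (1.0 is 5 cm), a list of three; "twist": the turn, a rotation vector about the tool's x, y, z in units of 90 degrees (1.0 is 90 degrees), a list of three; "gripper": the opening in per cent of the stroke, from 0 (shut) to 100 (fully open). In form: {"delta_pos": [[tx, ty, tz], ...], "twist": [[rx, ry, rz], ...], "gripper": [gripper, ...]}. A call has 1 to 10 rows; each row shifts and turns the commanded pose from where the row before left it, along the tool's axes as they then stand; what a row does not reach is not made up. A row lasts 1/12 s, in which the tool goes at most 41.7 mm and 7.16 degrees, less where a joint would pass 70% of its speed; a pose out of reach is approached as far as the arm can. A call with a number of a shift or a turn outside -1 to 1 is refused whole. A call with a gripper value outside its range is refused whole. The fingers move at their own pace and stop on an object; "squeeze" is the grip in N (left out, the last holds). Time passes only in rows, so rows that do not move let the fingers close. It gives the time, the measured TCP pose, the force, the opening and the grip force at its end, in the units of the state.
- state(): the state, without advancing time (a new reading comes with each control period).
- get_image(name): name is "scene" or "top" or "wrist"; returns the picture (384x512x3 uint8, red, green, blue); there is no depth.
- calibration(name): a dict with "fovy" (degrees; the focal length in pixels is half the picture's height over the tangent of half this angle, whatever the lens; pixels are square), "cx", "cy" (the principal point, pixels), "R" (3x3) and "t" (3): a world point X has camera coordinates R X + t; the wrist camera has in their place "T_tool_cam" (4x4, takes a point from camera to tool coordinates, whose origin is the TCP and whose axes are the flange's). Camera axes: x right, y down, z forward; pixel columns grow to the right and rows downward; lengths in mm; the calibration is good to about 2 mm. The wrist camera is an equidistant fisheye: a pixel r from the principal point sees the ray r / f radians off the axis. A picture is of the moment at which its call begins: read the wrist's pose just before it. calibration takes no time and is no camera call.
- job_done(): hands the job in; it is judged then, once.
The state is a dict: "t": time; "qpos": joint angles; "qvel": joint speeds; "effort": joint torques, N m; "eef_pos": TCP position; "tcp_rot": TCP orientation; "force": force on the tool from outside, world axes, zero at the start; "wrist_torque": the same for the moment, N m; "width": opening from 0.0 (shut) to 1.0 (fully open); "grip_force": force on a finger pad.
Only numpy, scipy, OpenCV 4.12 (cv2) and the standard library are available. Lean on these libraries where they do the work, as an engineer would, in place of code of your own. Each camera call takes 0.05 s, during which the arm holds its last target. There are 200 camera calls.

## Working session

There is one attempt and no reset: what is moved stays moved. The work goes in short steps, Python scripts to look and compute and a tool call to move; the robot and the scene stay as the last step left them, time stands still between calls to the robot, and variables do not carry over. Pictures are saved under pics/ and viewed, at most 10 in all, crops included, and the job is handed in when it is done.

Besides the shell and the picture viewer there is one more tool, called in YAML: its name, and indented under it one key for each argument. move_arm: Moves the arm, as the interface text tells. Shifts and turns lie within -1 to 1; 1 stands for 5 cm of shift or 90 degrees of turn. Its arguments: {"type":"object","properties":{"delta_pos":{"type":"array","items":{"type":"array","items":{"type":"number","minimum":-1,"maximum":1}}},"twist":{"type":"array","items":{"type":"array","items":{"type":"number","minimum":-1,"maximum":1}}},"gripper":{"type":"array","items":{"type":"number"}},"squeeze":{"type":"number"}},"required":["delta_pos","twist","gripper"]}

```bash
ls; mkdir -p pics; python3 - <<'E'
from cell import *
import cv2
s=state();print(s)
for n in("scene","top","wrist"):
    im=get_image(n);cv2.imwrite(f"pics/{n}0.png",im[:,:,::-1]);print(n,calibration(n))
E
```

```text
pics
{'t': 0.0, 'qpos': array([ 9.66306938e-01,  1.04719306e-01,  9.64509576e-02,  1.56388126e+00,
       -1.17187524e-05,  1.35305515e+00]), 'qvel': array([3.61483511e-05, 8.90314196e-05, 3.91550439e-04, 5.27303421e-04,
       2.06906770e-04, 1.32247422e-04]), 'effort': array([-6.25559114e-04, -5.56933844e+01,  5.03648615e+01,  1.69039867e-02,
       -3.49268803e-04,  1.40281327e-05]), 'eef_pos': array([226.13040687, 555.39589641, 230.50052538]), 'tcp_rot': array([ 1.92171152e-01,  9.81361193e-01, -6.22603314e-04, -2.65036797e-04]), 'force': array([ 0.17245276,  0.66946704, -0.46653249]), 'wrist_torque': array([ 0.04643092,  0.01776951, -0.01539428]), 'grip_force': 0.0, 'width': 0.9982042475300275}
scene {'fovy': 42.25709763325265, 'cx': 257.3778628199328, 'cy': 190.92156972031952, 'R': array([[-0.68854243,  0.72500566, -0.01661655],
       [ 0.61809985,  0.5747211 , -0.53632847],
       [-0.3792913 , -0.3795556 , -0.84384576]]), 't': array([ 393.75655915, -248.53296669, 1516.00768785])}
top {'fovy': 42.64453318216774, 'cx': 253.05178130204234, 'cy': 189.4891678779375, 'R': array([[-2.01614616e-02, -9.99796568e-01,  5.81082075e-04],
       [-9.93497999e-01,  1.99693038e-02, -1.12084575e-01],
       [ 1.12050170e-01, -2.83709274e-03, -9.93698501e-01]]), 't': array([ -23.73820722,  559.81479276, 1295.70777458])}
wrist {'fovy': 65.70646984690485, 'cx': 253.61801915976076, 'cy': 189.49513933628842, 'T_tool_cam': array([[-4.50581483e-04, -9.62149002e-01, -2.72523566e-01,
         6.83724421e+01],
       [ 9.99999415e-01, -7.01458530e-04,  8.23144979e-04,
        -1.19484780e-01],
       [-9.83152100e-04, -2.72523036e-01,  9.62148756e-01,
        -1.43580271e+02],
       [ 0.00000000e+00,  0.00000000e+00,  0.00000000e+00,
         1.00000000e+00]])}
```

View pics/top0.png

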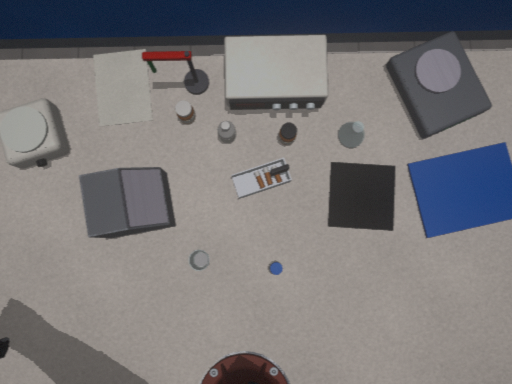

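View pics/scene0.png

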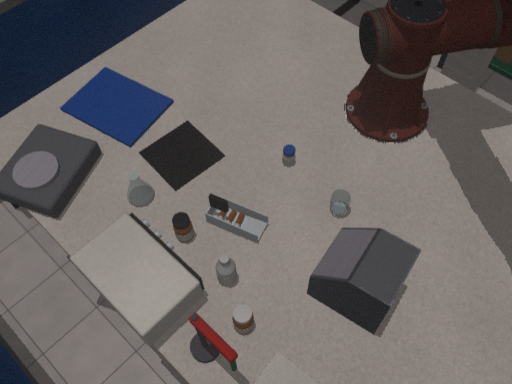

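The top view shows the tray at (261,180), with its mouth to the left (+y) and the handle at (279,170). The bin is at (125,200) with its lighter slope facing the tray, and the mat is at (362,196). The scene view agrees. Next I'll look closer.

```bash
python3 - <<'E'
import cv2,numpy as np
a=cv2.imread("pics/top0.png");w=cv2.imread("pics/wrist0.png");s=cv2.imread("pics/scene0.png")
A=cv2.resize(a[150:250,70:310],(800,333),interpolation=cv2.INTER_CUBIC)
W=cv2.resize(w,(355,266)); S=cv2.resize(s[180:330,190:425],(417,266),interpolation=cv2.INTER_CUBIC)
cv2.imwrite("pics/m0.png",np.vstack([A,np.hstack([W,S,np.zeros((266,28,3),np.uint8)])]))
E
```

```text
(no output)
```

View pics/m0.png

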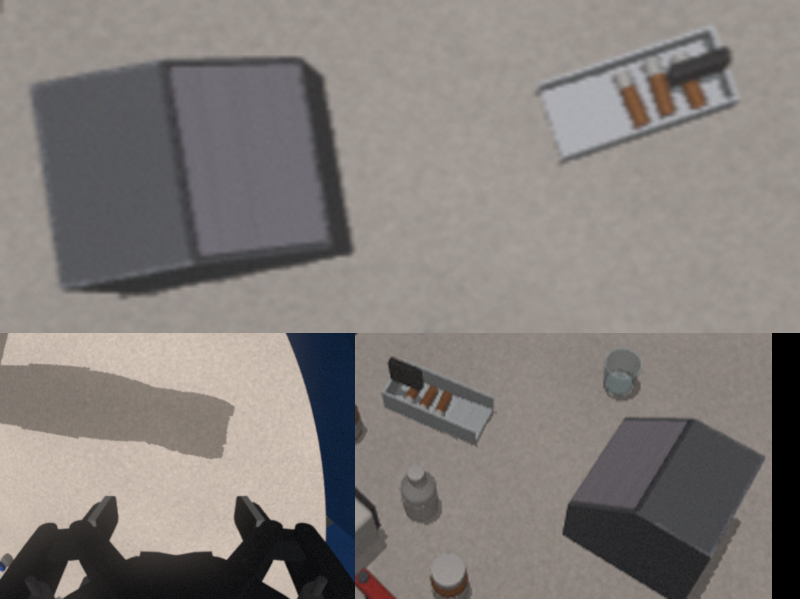

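```bash
cat > h.py <<'E'
import numpy as np
from cell import calibration,state
from scipy.spatial.transform import Rotation as Ro
def ray(n,u,v,st=None):
    c=calibration(n);f=192/np.tan(np.radians(c["fovy"]/2));d=np.array([u-c["cx"],v-c["cy"]])
    if n=="wrist":
        r=np.hypot(*d);th=r/f;d3=np.r_[d/r*np.sin(th),np.cos(th)]
        T=c["T_tool_cam"];R=Ro.from_quat(st["tcp_rot"]).as_matrix()
        return st["eef_pos"]+R@T[:3,3],R@T[:3,:3]@d3
    return -c["R"].T@c["t"],c["R"].T@np.r_[d/f,1]
def onz(n,u,v,z,st=None):
    o,d=ray(n,u,v,st);return o+d*(z-o[2])/d[2]
E
python3 - <<'E'
from h import *
def T(u,v,z): return onz("top",(u+.5)/3.333-.5+70,(v+.5)/3.33-.5+150,z)
def S(u,v,z): return onz("scene",(u-355+.5)/417*235-.5+190,(v-333+.5)/266*150-.5+180,z)
np.set_printoptions(precision=1,suppress=True)
for n,f,u,v,z in [("lipL",T,562,160,12),("rimfL",T,540,90,45),("rimbR",T,712,30,45),("rimbL",T,737,100,45),("hfront",T,668,76,90),("hback",T,730,52,90),
 ("topb1",T,32,88,190),("topb2",T,65,288,190),("rid1",T,165,62,190),("rid2",T,195,262,190),("sill1",T,303,62,105),("sill2",T,333,243,105),("base1",T,325,75,0),("base2",T,352,252,0),
 ("S ridge1",S,634,515,190),("S ridge2",S,697,419,190),("S sill1",S,570,504,105),("S sill2",S,627,420,105),("S back2",S,763,458,190),("S rim back",S,385,393,45),("S h top back",S,390,359,90),("S h top front",S,424,374,90)]:
    print(n,f(u,v,z))
for p in [(331,163),(394,165),(394,229),(329,226)]: print("mat",onz("top",*p,4))
for n,u,v,z in [("bottle",226,124,115),("jarA",288,128,85),("jarD",276,267,60),("beaker",201,258,60),("jarb",184,107,85),("flask",352,130,50)]: print(n,onz("top",u,v,z))
E
```

```text
lipL [539.7   5.8  12. ]
rimfL [593.4  21.6  45. ]
rimbR [ 639.5 -117.9   45. ]
rimbL [ 582.1 -136.4   45. ]
hfront [596.1 -79.8  90. ]
hback [ 614.  -128.5   90. ]
topb1 [581.8 378.5 190. ]
topb2 [438.9 352.5 190. ]
rid1 [598.7 283.7 190. ]
rid2 [455.3 261.1 190. ]
sill1 [610.3 200.8 105. ]
sill2 [470.9 178.  105. ]
base1 [615.9 202.1   0. ]
base2 [468.3 180.    0. ]
S ridge1 [603.1 287.3 190. ]
S ridge2 [451.2 266.2 190. ]
S sill1 [611.6 206.3 105. ]
S sill2 [467.7 184.2 105. ]
S back2 [440.8 354.8 190. ]
S rim back [ 640.9 -113.3   45. ]
S h top back [ 612.2 -126.5   90. ]
S h top front [596.7 -73.3  90. ]
mat [ 631.8 -252.6    4. ]
mat [ 622.7 -426.9    4. ]
mat [ 446.1 -417.6    4. ]
mat [ 457.8 -240.5    4. ]
bottle [720.3  31.2 115. ]
jarA [ 713.8 -129.9   85. ]
jarD [352.5 -90.4  60. ]
beaker [379.6 103.9  60. ]
jarb [775.8 142.9  85. ]
flask [ 713.2 -305.1   50. ]
```

move_arm:
  delta_pos:
    - [0, 0, 0]
    - [0, 0, 0]
    - [0, 0, 0]
    - [0, 0, 0]
    - [0, 0, 0]
    - [0, 0, 0]
    - [0, 0, 0]
    - [0, 0, 0]
  twist:
    - [0, 0, 0.069]
    - [0, 0, 0.069]
    - [0, 0, 0.069]
    - [0, 0, 0.069]
    - [0, 0, 0.069]
    - [0, 0, 0.069]
    - [0, 0, 0.069]
    - [0, 0, 0.068]
  gripper: [100, 100, 100, 100, 100, 100, 100, 100]

```text
t: 0.82
eef_pos: [226.2, 555.6, 231.0]
tcp_rot: [0.588, 0.809, -0.0, 0.0]
force: [0.5, -0.4, -0.0]
width: 1.003
grip_force: 0.0
```

move_arm:
  delta_pos:
    - [-0.6, 0.12, 0]
    - [-0.6, 0.12, 0]
    - [-0.6, 0.12, 0]
    - [-0.6, 0.12, 0]
    - [-0.6, 0.12, 0]
    - [-0.6, 0.12, 0]
    - [-0.6, 0.12, 0]
    - [-0.6, 0.12, 0]
    - [-0.6, 0.12, 0]
    - [-0.6, 0.12, 0]
  twist:
    - [0, 0, 0]
    - [0, 0, 0]
    - [0, 0, 0]
    - [0, 0, 0]
    - [0, 0, 0]
    - [0, 0, 0]
    - [0, 0, 0]
    - [0, 0, 0]
    - [0, 0, 0]
    - [0, 0, 0]
  gripper: [100, 100, 100, 100, 100, 100, 100, 100, 100, 100]

```text
t: 1.65
eef_pos: [377.6, 288.2, 231.2]
tcp_rot: [0.586, 0.81, 0.0, -0.0]
force: [0.3, 0.4, -1.1]
width: 0.998
grip_force: 0.0
```

move_arm:
  delta_pos:
    - [-0.6, 0.12, 0]
    - [-0.6, 0.12, 0]
    - [-0.6, 0.12, 0]
    - [-0.6, 0.12, 0]
    - [-0.6, 0.12, 0]
    - [-0.6, 0.12, 0]
    - [-0.6, 0.12, 0]
    - [-0.6, 0.12, 0]
    - [-0.6, 0.12, 0]
    - [-0.6, 0.12, 0]
  twist:
    - [0, 0, 0]
    - [0, 0, 0]
    - [0, 0, 0]
    - [0, 0, 0]
    - [0, 0, 0]
    - [0, 0, 0]
    - [0, 0, 0]
    - [0, 0, 0]
    - [0, 0, 0]
    - [0, 0, 0]
  gripper: [100, 100, 100, 100, 100, 100, 100, 100, 100, 100]

```text
t: 2.48
eef_pos: [528.6, 22.0, 231.1]
tcp_rot: [0.586, 0.81, 0.0, -0.0]
force: [-0.4, -0.0, 1.0]
width: 1.0
grip_force: 0.0
```

move_arm:
  delta_pos:
    - [-0.6, 0.13, 0]
    - [-0.6, 0.13, 0]
    - [-0.6, 0.13, 0]
    - [-0.6, 0.13, 0]
    - [-0.4, 0.13, 0]
    - [0, 0, 0]
    - [0, 0, 0]
  twist:
    - [0, 0, 0]
    - [0, 0, 0]
    - [0, 0, 0]
    - [0, 0, 0]
    - [0, 0, 0]
    - [0, 0, 0]
    - [0, 0, 0]
  gripper: [100, 100, 100, 100, 100, 100, 100]

```text
t: 3.07
eef_pos: [602.8, -100.1, 230.4]
tcp_rot: [0.587, 0.81, -0.0, -0.001]
force: [-0.2, -0.4, 0.8]
width: 0.995
grip_force: 0.0
```

```bash
python3 - <<'E'
from h import *
from cell import get_image
import cv2
s=state();print(s["eef_pos"],Ro.from_quat(s["tcp_rot"]).as_matrix().round(3),s["qpos"].round(2),s["t"])
im=get_image("wrist");cv2.imwrite("pics/w1.png",im[:,:,::-1])
E
```

```text
[ 602.82649401 -100.14060154  230.42456604] [[-0.312  0.95  -0.001]
 [ 0.95   0.312  0.001]
 [ 0.001 -0.001 -1.   ]] [-0.38  0.14  0.13  1.57  0.    0.88] 3.0667
```

View pics/w1.png

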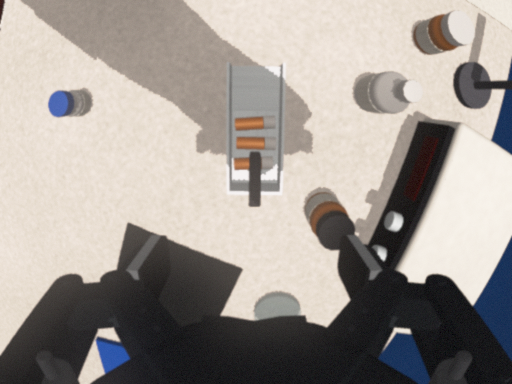

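```bash
python3 - <<'E'
from h import *
s=state()
R=Ro.from_quat(s["tcp_rot"]).as_matrix()
for n,u,v,z in [("hf",255,153,90),("hb",254.5,206,90),("rimbL",229,193,45),("rimbR",281,193,45),("rimfL",229.5,66,45),("rimfR",282,66,45)]:
    p=onz("wrist",u,v,z,s);print(n,p.round(1),"tool",(R.T@(p-s["eef_pos"])).round(1))
E
```

```text
hf [596.5 -74.9  90. ] tool [ 24.8   2.  140.8]
hb [ 612.9 -126.3   90. ] tool [-29.1   1.5 140.7]
rimbL [ 584.9 -135.    45. ] tool [-28.7 -27.8 185.8]
rimbR [ 642.1 -116.3   45. ] tool [-28.7  32.4 185.7]
rimfL [542.    2.4  45. ] tool [115.3 -25.6 185.9]
rimfR [596.3  20.4  45. ] tool [115.4  31.7 185.9]
```

The wrist view shows the tray lined up with the tool, with the handle top from (255,153) to (254,206). The correction is 2 mm back and 2 mm sideways, then down.

move_arm:
  delta_pos:
    - [-0.04, 0.04, 0.4]
    - [0, 0, 0.5]
    - [0, 0, 0.5]
    - [0, 0, 0.5]
    - [0, 0, 0.5]
    - [0, 0, 0.5]
    - [0, 0, 0.4]
    - [0, 0, 0.21]
    - [0, 0, 0]
    - [0, 0, 0]
  twist:
    - [0, 0, 0]
    - [0, 0, 0]
    - [0, 0, 0]
    - [0, 0, 0]
    - [0, 0, 0]
    - [0, 0, 0]
    - [0, 0, 0]
    - [0, 0, 0]
    - [0, 0, 0]
    - [0, 0, 0]
  gripper: [100, 100, 100, 100, 100, 100, 100, 100, 100, 100]

```text
t: 3.95
eef_pos: [605.3, -99.9, 56.4]
tcp_rot: [0.586, 0.811, 0.0, -0.0]
force: [0.2, 0.4, 1.0]
width: 0.996
grip_force: 0.0
```

move_arm:
  delta_pos:
    - [0, 0, 0]
    - [0, 0, 0]
    - [0, 0, 0]
    - [0, 0, 0]
    - [0, 0, 0]
    - [0, 0, 0]
    - [0, 0, 0]
    - [0, 0, 0]
    - [0, 0, 0]
    - [0, 0, 0]
  twist:
    - [0, 0, 0]
    - [0, 0, 0]
    - [0, 0, 0]
    - [0, 0, 0]
    - [0, 0, 0]
    - [0, 0, 0]
    - [0, 0, 0]
    - [0, 0, 0]
    - [0, 0, 0]
    - [0, 0, 0]
  gripper: [60, 40, 30, 20, 15, 10, 5, 0, 0, 0]
  squeeze: 60

```text
t: 4.78
eef_pos: [605.6, -100.7, 56.1]
tcp_rot: [0.586, 0.81, 0.0, 0.0]
force: [-0.7, -1.0, 3.0]
width: 0.135
grip_force: 58.5
```

```bash
python3 - <<'E'
from h import *
from cell import get_image
import cv2
s=state();print(s["eef_pos"],s["width"],s["grip_force"],s["force"],s["t"])
im=get_image("wrist");cv2.imwrite("pics/w2.png",im[:,:,::-1])
E
```

```text
[ 605.55415252 -100.73385143   56.06786909] 0.13453459762082556 58.49620878696442 [-0.72638259 -1.02007106  2.96238012] 4.7833
```

View pics/w2.png

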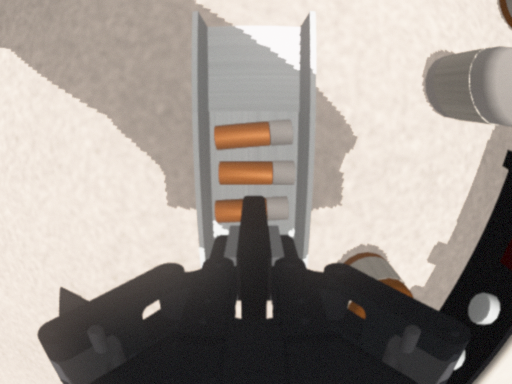

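Gripped at 11.5 mm opening with all three vials in the tray, at (253,133), (255,172) and (252,210); the mouth edge is near row 26. Lifting gently.

move_arm:
  delta_pos:
    - [0, 0, -0.05]
    - [0, 0, -0.12]
    - [0, 0, -0.2]
    - [0, 0, -0.3]
    - [0, 0, -0.3]
    - [0, 0, -0.3]
    - [0, 0, -0.3]
    - [0, 0, -0.3]
    - [0, 0, -0.2]
    - [0, 0, -0.12]
  twist:
    - [0, 0, 0]
    - [0, 0, 0]
    - [0, 0.005, 0]
    - [0, 0.005, 0]
    - [0, 0.005, 0]
    - [0, 0.005, 0]
    - [0, 0.005, 0]
    - [0, 0.005, 0]
    - [0, 0, 0]
    - [0, 0, 0]
  gripper: [0, 0, 0, 0, 0, 0, 0, 0, 0, 0]

```text
t: 5.67
eef_pos: [606.9, -103.4, 167.3]
tcp_rot: [0.586, 0.81, 0.014, -0.018]
force: [-0.5, -0.4, -2.1]
width: 0.132
grip_force: 58.5
```

move_arm:
  delta_pos:
    - [0, 0, -0.06]
    - [0, 0, -0.05]
    - [0, 0, 0]
    - [0, 0, 0]
    - [0, 0, 0]
  twist:
    - [0, 0, 0]
    - [0, 0, 0]
    - [0, 0, 0]
    - [0, 0, 0]
    - [0, 0, 0]
  gripper: [0, 0, 0, 0, 0]

```text
t: 6.08
eef_pos: [605.9, -103.0, 170.0]
tcp_rot: [0.586, 0.81, 0.014, -0.02]
force: [-0.1, 0.3, -2.6]
width: 0.133
grip_force: 58.5
```

```bash
python3 - <<'E'
from h import *
from cell import get_image
import cv2
np.set_printoptions(precision=2,suppress=True)
s=state();R=Ro.from_quat(s["tcp_rot"]).as_matrix();print(s["eef_pos"],R,s["width"],s["grip_force"],s["force"],s["t"])
a=get_image("wrist")[:,:,::-1];b=get_image("scene")[:,:,::-1]
b=cv2.resize(b[120:312,180:436],(512,384),interpolation=cv2.INTER_CUBIC)
cv2.imwrite("pics/w3.png",cv2.resize(np.hstack([a,b]),(800,300)))
# lip in tool coords from previous picture (tray level on bench)
s0={"tcp_rot":np.array([.586,.810,0,0]),"eef_pos":np.array([605.55,-100.73,56.07])}
R0=Ro.from_quat(s0["tcp_rot"]).as_matrix()
for u,v,z in [(208,26,12),(300,26,12),(194,13,45),(312,13,45)]: print((R0.T@(onz("wrist",u,v,z,s0)-s0["eef_pos"])))
E
```

```text
[ 605.92 -103.03  169.96] [[-0.31  0.95 -0.02]
 [ 0.95  0.31  0.05]
 [ 0.05 -0.   -1.  ]] 0.13331235255837465 58.48045349121094 [-0.11  0.34 -2.63] 6.0833
[122.28 -28.07  44.07]
[122.3   29.73  44.07]
[120.83 -30.64  11.07]
[120.78  31.08  11.07]
```

View pics/w3.png

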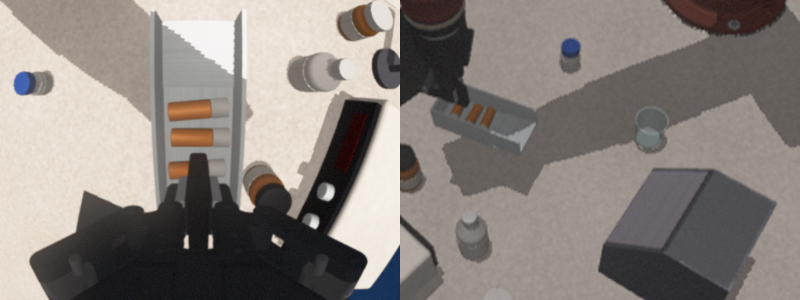

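Lifted, all three vials in. Now turning to the bin's heading and approaching to about 30 mm before the sill.

move_arm:
  delta_pos:
    - [0, 0, 0]
    - [0, 0, 0]
    - [0, 0, 0]
    - [0, 0, 0]
    - [0, 0, 0]
    - [0.05, 0, 0]
    - [0.12, -0.02, 0.01]
    - [0.2, -0.03, 0.01]
    - [0.28, -0.05, 0.02]
    - [0.3, -0.05, 0.02]
  twist:
    - [0, 0, 0.013]
    - [0, 0, 0.026]
    - [0, 0, 0.026]
    - [0, 0, 0.026]
    - [0, 0, 0.013]
    - [0, 0, 0]
    - [0, 0, 0]
    - [0, 0, 0]
    - [0, 0, 0]
    - [0, 0, 0]
  gripper: [0, 0, 0, 0, 0, 0, 0, 0, 0, 0]

```text
t: 7.02
eef_pos: [590.9, -56.0, 169.9]
tcp_rot: [0.65, 0.76, 0.012, -0.02]
force: [-0.3, 0.3, -2.3]
width: 0.13
grip_force: 58.5
```

move_arm:
  delta_pos:
    - [0.3, -0.05, 0.02]
    - [0.3, -0.05, 0.02]
    - [0.3, -0.05, 0.02]
    - [0.3, -0.05, 0.01]
    - [0.28, -0.03, 0.01]
    - [0.2, -0.02, 0]
    - [0.12, 0, 0]
    - [0.08, 0, 0]
    - [0.05, 0, 0]
    - [0, 0, 0]
  twist:
    - [0, 0, 0]
    - [0, 0, 0]
    - [0, 0, 0]
    - [0, 0, 0]
    - [0, 0, 0]
    - [0, 0, 0]
    - [0, 0, 0]
    - [0, 0, 0]
    - [0, 0, 0]
    - [0, 0, 0]
  gripper: [0, 0, 0, 0, 0, 0, 0, 0, 0, 0]

```text
t: 7.85
eef_pos: [564.4, 36.2, 170.6]
tcp_rot: [0.65, 0.76, 0.012, -0.02]
force: [0.4, 0.2, -2.3]
width: 0.132
grip_force: 58.5
```

```bash
python3 - <<'E'
from h import *
from cell import get_image
import cv2
np.set_printoptions(precision=3,suppress=True)
s=state();R=Ro.from_quat(s["tcp_rot"]).as_matrix();print(s["eef_pos"],R,s["qpos"],s["t"])
print("lip pred",s["eef_pos"]+R@[123,.5,44])
a=get_image("wrist")[:,:,::-1];b=get_image("scene")[:,:,::-1];c=get_image("top")[:,:,::-1]
for n,i in zip("abc",(a,b,c)): cv2.imwrite(f"pics/p4{n}.png",i)
b=cv2.resize(b[170:320,225:425],(400,300),interpolation=cv2.INTER_CUBIC)
c=cv2.resize(c[155:245,75:315],(800,300),interpolation=cv2.INTER_CUBIC)
cv2.imwrite("pics/w4.png",np.vstack([np.hstack([cv2.resize(a,(400,300)),b]),c]))
E
```

```text
[564.36   36.194 170.64 ] [[-0.154  0.988 -0.015]
 [ 0.987  0.155  0.045]
 [ 0.046 -0.008 -0.999]] [-0.19   0.016 -0.104  1.473  0.041  1.225] 7.85
lip pred [545.25  159.636 132.402]
```

View pics/w4.png

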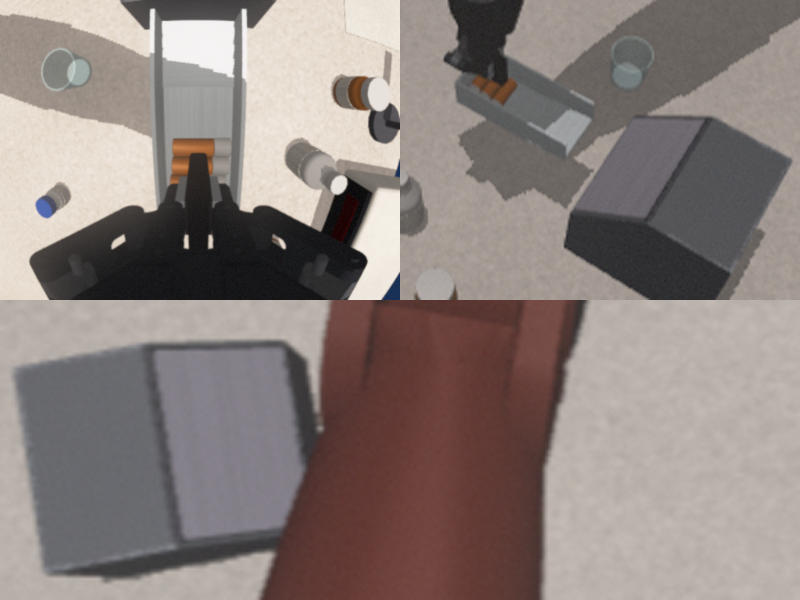

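Vials have rolled to the back of the tray. In the wrist view the bin front edge at rows 0–25 is parallel to the mouth and centred on it. I'll check the numbers.

```bash
python3 - <<'E'
from h import *
import cv2
s={"eef_pos":np.array([564.36,36.194,170.64]),"tcp_rot":np.array([.65,.76,.012,-.02])}
im=cv2.imread("pics/p4a.png");g=cv2.cvtColor(im,cv2.COLOR_BGR2GRAY)
for c in (165,175,180,185,318,325,330,335,340): print(c,g[:44:2,c])
for r in (4,10,20,28):
    m=np.where(g[r,130:380]<90)[0]+130; print(r,m.min() if len(m) else 0,m.max() if len(m) else 0)
b=np.array([-.153,.988,0]);y=np.array([-.988,-.153,0]);o=np.array([540.5,192.5,105])+88*b
for u,v,z in [(176,31,0),(330,31,0),(154,4,105),(352,4,105)]:
    p=onz("wrist",u,v,z,s);print(u,v,z,p.round(1),"bin",((p-o)@b).round(1),((p-o)@y).round(1))
E
```

```text
165 [124  93  78  78  76  82  78 100 179 218 221 221 223 225 224 220 220 219
 225 223 220 219]
175 [114  72  73  73  74  75  75  80  78  79  79  78  85 139 203 214 216 215
 218 221 220 218]
180 [ 83  75  70  75  76  75  77  77  77  77  79  79  81  82  80  87 161 215
 227 227 224 222]
185 [ 69  70  72  75  74  76  75  75  78  77  78  74  78  81  79  80  81  81
  96 206 225 225]
318 [ 66  67  70  66  69  68  73  74  73  71  75  78  83  82  82  83  85  92
 193 220 223 224]
325 [ 66  69  71  73  73  73  74  76  74  74  79  75  77  80  84  82  92 155
 220 224 223 224]
330 [ 68  71  67  73  73  73  75  75  76  77  80  78  81  87 158 213 219 217
 220 223 222 220]
335 [ 71  71  68  69  73  75  76  75  77  79  86 153 209 223 228 228 224 223
 226 226 225 222]
340 [ 69  74  75  73  74  75  75  85 154 211 220 224 227 226 221 226 229 229
 223 222 221 222]
4 157 348
10 163 343
20 171 335
28 179 328
176 31 0 [454.2 186.7   0. ] bin -80.4 86.1
330 31 0 [620.3 212.3   0. ] bin -80.7 -81.9
154 4 105 [465.9 178.9 105. ] bin -89.9 75.8
352 4 105 [613.4 201.4 105. ] bin -90.3 -73.4
```

Bin front is confirmed at x = -90 and centred within 1 mm. Pushing the flap in slowly.

move_arm:
  delta_pos:
    - [0.06, 0, 0.003]
    - [0.12, 0, 0.006]
    - [0.18, 0, 0.008]
    - [0.2, 0, 0.01]
    - [0.18, 0, 0.008]
    - [0.12, 0, 0.006]
    - [0.09, 0, 0.004]
    - [0.09, 0, 0.004]
    - [0.09, 0, 0.004]
    - [0.09, 0, 0.004]
  twist:
    - [0, 0, 0]
    - [0, 0, 0]
    - [0, 0, 0]
    - [0, 0, 0]
    - [0, 0, 0]
    - [0, 0, 0]
    - [0, 0, 0]
    - [0, 0, 0]
    - [0, 0, 0]
    - [0, 0, 0]
  gripper: [0, 0, 0, 0, 0, 0, 0, 0, 0, 0]

```text
t: 8.83
eef_pos: [554.8, 96.7, 170.7]
tcp_rot: [0.65, 0.759, 0.012, -0.02]
force: [-0.4, -0.3, -2.7]
width: 0.132
grip_force: 58.5
```

move_arm:
  delta_pos:
    - [0.09, 0, 0.004]
    - [0.09, 0, 0.004]
    - [0.09, 0, 0.004]
    - [0.09, 0, 0.004]
    - [0.09, 0, 0.004]
    - [0.09, 0, 0.004]
    - [0.09, 0, 0.004]
    - [0.05, 0, 0]
    - [0, 0, 0]
    - [0, 0, 0]
  twist:
    - [0, 0, 0]
    - [0, 0, 0]
    - [0, 0, 0]
    - [0, 0, 0]
    - [0, 0, 0]
    - [0, 0, 0]
    - [0, 0, 0]
    - [0, 0, 0]
    - [0, 0, 0]
    - [0, 0, 0]
  gripper: [0, 0, 0, 0, 0, 0, 0, 0, 0, 0]

```text
t: 9.67
eef_pos: [549.5, 130.2, 170.8]
tcp_rot: [0.65, 0.76, 0.012, -0.02]
force: [0.2, -1.0, -1.2]
width: 0.131
grip_force: 58.6
```

```bash
python3 - <<'E'
from h import *
from cell import get_image
import cv2
np.set_printoptions(precision=3,suppress=True)
s=state();R=Ro.from_quat(s["tcp_rot"]).as_matrix();print(s["eef_pos"],s["qpos"],s["t"],s["force"])
b=np.array([-.153,.988,0]);o=np.array([540.5,192.5,105])+88*b
p=s["eef_pos"]+R@[123,.5,44];print("lip",p,(p-o)@b)
a=get_image("wrist")[:,:,::-1];c=get_image("scene")[:,:,::-1]
c=cv2.resize(c[170:320,225:425],(400,300),interpolation=cv2.INTER_CUBIC)
cv2.imwrite("pics/w5.png",np.hstack([cv2.resize(a,(400,300)),c]))
E
```

```text
[549.513 130.176 170.825] [-0.024  0.004 -0.117  1.466  0.044  1.391] 9.6667 [ 0.194 -0.968 -1.151]
lip [530.358 253.614 132.599] -26.02810707757163
```

View pics/w5.png

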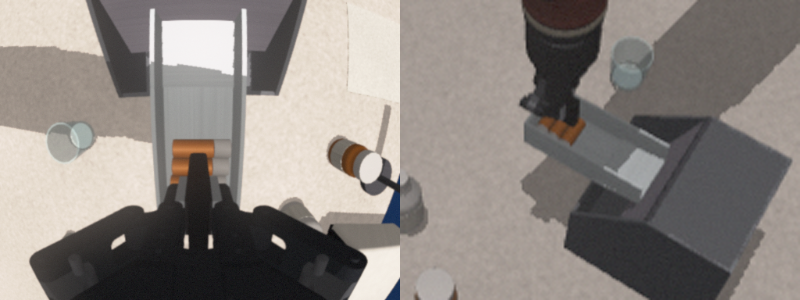

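The flap is pushed in and the lip is 62 mm past the sill, with the vials still at the back of the tray. Now tipping about the lip, lowering it 15 mm on the way.

move_arm:
  delta_pos:
    - [0.049, 0, -0.128]
    - [0.049, 0, -0.128]
    - [0.049, 0, -0.128]
    - [0.049, 0, -0.128]
    - [0.049, 0, -0.128]
    - [0.049, 0, -0.128]
    - [0.052, 0, -0.065]
    - [0.052, 0, -0.065]
    - [0.052, 0, -0.065]
    - [0.052, 0, -0.065]
  twist:
    - [0, -0.0333, 0]
    - [0, -0.0333, 0]
    - [0, -0.0333, 0]
    - [0, -0.0333, 0]
    - [0, -0.0333, 0]
    - [0, -0.0333, 0]
    - [0, -0.0333, 0]
    - [0, -0.0333, 0]
    - [0, -0.0333, 0]
    - [0, -0.0333, 0]
  gripper: [0, 0, 0, 0, 0, 0, 0, 0, 0, 0]

```text
t: 10.6
eef_pos: [545.1, 161.7, 217.0]
tcp_rot: [0.631, 0.739, -0.157, 0.178]
force: [0.1, -3.0, -1.7]
width: 0.131
grip_force: 58.6
```

```bash
cat > chk.py <<'E'
from h import *
np.set_printoptions(precision=3,suppress=True)
s=state();R=Ro.from_quat(s["tcp_rot"]).as_matrix();print(s["eef_pos"],s["qpos"],s["t"],s["force"],s["width"])
b=np.array([-.153,.988,0]);o=np.array([540.5,192.5,105])+88*b
p=s["eef_pos"]+R@[123,.5,44];print("lip",p,(p-o)@b,"pitch",np.degrees(np.arcsin(R[2,0])))
print(R)
E
python3 chk.py
```

```text
[545.104 161.691 216.956] [ 0.303  0.149  0.057  1.562 -0.472  1.737] 10.6 [ 0.12  -2.975 -1.747] 0.1314843116576652
lip [531.228 249.476 121.214] -30.25014685355203 pitch -27.446141708808263
[[-0.14   0.988  0.065]
 [ 0.876  0.155 -0.456]
 [-0.461 -0.007 -0.887]]
```

As predicted; continuing to about 48 degrees and holding.

move_arm:
  delta_pos:
    - [0.052, 0, -0.065]
    - [0.049, 0, -0.128]
    - [0.049, 0, -0.128]
    - [0.049, 0, -0.128]
    - [0.049, 0, -0.128]
    - [0.049, 0, -0.128]
    - [0.049, 0, -0.128]
    - [0, 0, 0]
    - [0, 0, 0]
    - [0, 0, 0]
  twist:
    - [0, -0.0333, 0]
    - [0, -0.0333, 0]
    - [0, -0.0333, 0]
    - [0, -0.0333, 0]
    - [0, -0.0333, 0]
    - [0, -0.0333, 0]
    - [0, -0.0333, 0]
    - [0, 0, 0]
    - [0, 0, 0]
    - [0, 0, 0]
  gripper: [0, 0, 0, 0, 0, 0, 0, 0, 0, 0]

```text
t: 11.43
eef_pos: [539.2, 199.7, 239.1]
tcp_rot: [0.592, 0.695, -0.268, 0.308]
force: [0.3, -3.2, -2.4]
width: 0.132
grip_force: 58.5
```

move_arm:
  delta_pos:
    - [0, 0, 0]
    - [0, 0, 0]
    - [0, 0, 0]
    - [0, 0, 0]
    - [0, 0, 0]
    - [0, 0, 0]
  twist:
    - [0, 0, 0]
    - [0, 0, 0]
    - [0, 0, 0]
    - [0, 0, 0]
    - [0, 0, 0]
    - [0, 0, 0]
  gripper: [0, 0, 0, 0, 0, 0]

```text
t: 11.93
eef_pos: [539.2, 199.9, 239.6]
tcp_rot: [0.592, 0.694, -0.268, 0.309]
force: [0.3, -2.4, -1.0]
width: 0.134
grip_force: 58.6
```

```bash
python3 chk.py; python3 - <<'E'
from cell import get_image
import cv2,numpy as np
a=get_image("wrist")[:,:,::-1];c=get_image("scene")[:,:,::-1]
c=cv2.resize(c[140:320,225:425],(433,390),interpolation=cv2.INTER_CUBIC)
cv2.imwrite("pics/w6.png",cv2.resize(np.hstack([cv2.resize(a,(520,390)),c]),(800,327)))
E
```

```text
[539.23  199.95  239.641] [ 0.5    0.445  0.309  1.803 -0.777  2.064] 11.9333 [ 0.33  -2.377 -1.016] 0.13357445372927104
lip [531.309 248.332 118.555] -31.392468781921927 pitch -48.27290811572615
[[-0.108  0.988  0.111]
 [ 0.657  0.155 -0.738]
 [-0.746 -0.007 -0.666]]
```

View pics/w6.png

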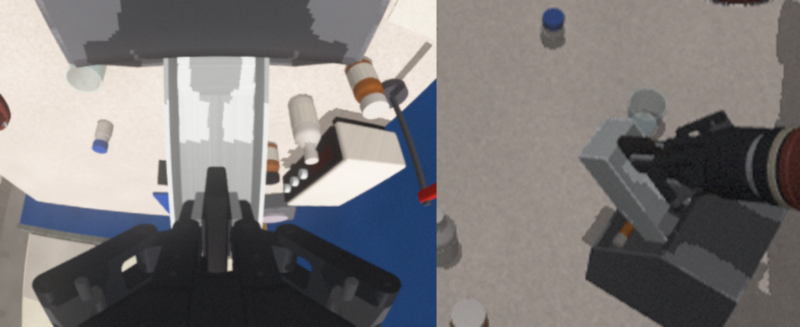

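The wrist view shows an empty tray floor, and the scene view shows an amber vial inside the opening at about (622,235). I'll check by ray casting whether it lies on the bin floor.

```bash
python3 - <<'E'
from h import *
from cell import get_image
import cv2
b=np.array([-.153,.988,0]);y=np.array([-.988,-.153,0]);o=np.array([540.5,192.5,105])+88*b
for n in("scene","wrist"):
    im=get_image(n);h=cv2.cvtColor(im,cv2.COLOR_RGB2HSV)
    m=((h[...,0]>5)&(h[...,0]<18)&(h[...,1]>130)&(h[...,2]>70)).astype(np.uint8)
    k,l,st,c=cv2.connectedComponentsWithStats(m)
    for i in range(1,k):
        if st[i,4]>6:
            print(n,st[i],c[i].round(1),end=" ")
            if n=="scene":
                for z in(12,60,110): p=onz(n,*c[i],z);print(z,round((p-o)@b),round((p-o)@y),end=" | ")
            print()
E
```

```text
scene [178 231   6   3   8] [180.1 231.5] 12 -444 -120 | 60 -422 -136 | 110 -399 -152 | 
scene [326 262   7   8  36] [329.3 265.6] 12 -77 14 | 60 -70 -7 | 110 -64 -29 | 
scene [234 320  18   9  41] [243.2 324.9] 12 -167 -227 | 60 -156 -238 | 110 -145 -250 | 
wrist [425  70   7   3  14] [427.4  71.4] 
wrist [415  92  35  28 566] [430.8 103.3] 
wrist [314 189  13  13 139] [319.6 194.9]
```

The ray meets the bin floor at (-77, 14), inside the bin, and no amber is left in the tray. Levelling and withdrawing.

move_arm:
  delta_pos:
    - [-0.067, 0, 0.218]
    - [-0.067, 0, 0.218]
    - [-0.087, 0, 0.183]
    - [-0.087, 0, 0.183]
    - [-0.087, 0, 0.183]
    - [-0.087, 0, 0.183]
    - [-0.087, 0, 0.183]
    - [-0.08, 0, 0.18]
    - [-0.067, 0, 0.218]
    - [-0.067, 0, 0.218]
  twist:
    - [0, 0.0556, 0]
    - [0, 0.0556, 0]
    - [0, 0.0556, 0]
    - [0, 0.0556, 0]
    - [0, 0.0556, 0]
    - [0, 0.0556, 0]
    - [0, 0.0556, 0]
    - [0, 0.0556, 0]
    - [0, 0.0556, 0]
    - [0, 0.0556, 0]
  gripper: [0, 0, 0, 0, 0, 0, 0, 0, 0, 0]

```text
t: 12.97
eef_pos: [550.9, 125.1, 171.2]
tcp_rot: [0.65, 0.76, 0.009, -0.015]
force: [0.5, -0.3, -2.5]
width: 0.133
grip_force: 59.0
```

```bash
python3 chk.py
```

```text
[550.869 125.137 171.23 ] [-0.026  0.    -0.119  1.462  0.033  1.389] 12.9667 [ 0.479 -0.284 -2.474] 0.13256444422820404
lip [531.913 248.126 131.483] -31.688819472580324 pitch 1.970592694209678
[[-0.155  0.988 -0.01 ]
 [ 0.987  0.155  0.033]
 [ 0.034 -0.004 -0.999]]
```

move_arm:
  delta_pos:
    - [-0.05, 0, 0]
    - [-0.12, 0, 0]
    - [-0.12, 0, 0]
    - [-0.12, 0, 0]
    - [-0.12, 0, 0]
    - [-0.12, 0, 0]
    - [-0.12, 0, 0]
    - [-0.12, 0, 0]
    - [-0.16, 0, 0]
    - [-0.2, 0, 0]
  twist:
    - [0, 0, 0]
    - [0, 0, 0]
    - [0, 0, 0]
    - [0, 0, 0]
    - [0, 0, 0]
    - [0, 0, 0]
    - [0, 0, 0]
    - [0, 0, 0]
    - [0, 0, 0]
    - [0, 0, 0]
  gripper: [0, 0, 0, 0, 0, 0, 0, 0, 0, 0]

```text
t: 13.8
eef_pos: [559.9, 63.1, 168.3]
tcp_rot: [0.65, 0.76, 0.007, -0.014]
force: [-0.1, -0.2, -2.0]
width: 0.132
grip_force: 58.9
```

move_arm:
  delta_pos:
    - [-0.3, 0, 0]
    - [-0.5, -0.1, 0]
    - [-0.55, -0.1, 0]
    - [-0.55, -0.1, 0]
    - [-0.55, -0.1, 0]
    - [-0.55, -0.1, 0]
    - [-0.55, -0.1, 0]
    - [-0.55, -0.1, 0]
    - [-0.55, -0.1, 0]
    - [-0.55, -0.1, 0]
  twist:
    - [0, -0.011, 0]
    - [0, -0.011, 0]
    - [0, 0, 0]
    - [0, 0, 0]
    - [0, 0, 0]
    - [0, 0, 0]
    - [0, 0, 0]
    - [0, 0, 0]
    - [0, 0, 0]
    - [0, 0, 0]
  gripper: [0, 0, 0, 0, 0, 0, 0, 0, 0, 0]

```text
t: 14.63
eef_pos: [555.1, -202.7, 168.8]
tcp_rot: [0.65, 0.76, -0.005, -0.001]
force: [1.1, -0.4, -2.3]
width: 0.133
grip_force: 58.9
```

move_arm:
  delta_pos:
    - [-0.55, -0.1, 0]
    - [-0.55, -0.1, 0]
    - [-0.55, -0.1, 0]
    - [-0.55, -0.1, 0]
    - [-0.5, -0.1, 0]
    - [-0.4, -0.1, 0]
    - [-0.25, -0.1, 0]
    - [-0.1, 0, 0]
    - [0, 0, 0]
    - [0, 0, 0]
  twist:
    - [0, 0, 0]
    - [0, 0, 0]
    - [0, 0, 0]
    - [0, 0, 0]
    - [0, 0, 0]
    - [0, 0, 0]
    - [0, 0, 0]
    - [0, 0, 0]
    - [0, 0, 0]
    - [0, 0, 0]
  gripper: [0, 0, 0, 0, 0, 0, 0, 0, 0, 0]

```text
t: 15.47
eef_pos: [547.8, -375.5, 169.6]
tcp_rot: [0.65, 0.76, -0.004, -0.001]
force: [0.1, 0.8, -1.8]
width: 0.131
grip_force: 58.9
```

```bash
python3 chk.py; python3 - <<'E'
from h import *
from cell import get_image
import cv2
np.set_printoptions(precision=1,suppress=True)
s=state();R=Ro.from_quat(s["tcp_rot"]).as_matrix()
print("tray centre",s["eef_pos"]+R@[48,.5,56])
a=get_image("wrist")[:,:,::-1];b=get_image("scene")[:,:,::-1];c=get_image("top")[:,:,::-1]
for n,i in zip("abc",(a,b,c)): cv2.imwrite(f"pics/p7{n}.png",i)
# mat centre from first top image
m=(cv2.imread("pics/top0.png")[140:250,310:410].max(2)<60).astype(np.uint8)
k,l,st,ce=cv2.connectedComponentsWithStats(m);i=1+st[1:,4].argmax()
r=cv2.minAreaRect(np.argwhere(l==i)[:,::-1].astype(np.float32));print(r,onz("top",r[0][0]+310,r[0][1]+140,4))
E
```

```text
[ 547.793 -375.482  169.636] [-0.793  0.302  0.208  1.478 -0.008  0.622] 15.4667 [ 0.107  0.77  -1.847] 0.1306431749968958
lip [ 528.921 -254.089  125.218] -527.4190225996667 pitch -0.19360366489011702
[[-0.155  0.988 -0.007]
 [ 0.988  0.155 -0.005]
 [-0.003 -0.008 -1.   ]]
tray centre [ 540.5 -328.2  113.5]
((51.67420959472656, 55.841636657714844), (63.64216995239258, 63.83243942260742), 2.726310968399048) [ 538.7 -333.5    4. ]
```

move_arm:
  delta_pos:
    - [-0.1, 0, 0.1]
    - [0, 0, 0.25]
    - [0, 0, 0.35]
    - [0, 0, 0.35]
    - [0, 0, 0.35]
    - [0, 0, 0.3]
    - [0, 0, 0.2]
    - [0, 0, 0.1]
    - [0, 0, 0.06]
    - [0, 0, 0.04]
  twist:
    - [0, 0, 0]
    - [0, 0, 0]
    - [0, 0, 0]
    - [0, 0, 0]
    - [0, 0, 0]
    - [0, 0, 0]
    - [0, 0, 0]
    - [0, 0, 0]
    - [0, 0, 0]
    - [0, 0, 0]
  gripper: [0, 0, 0, 0, 0, 0, 0, 0, 0, 0]

```text
t: 16.45
eef_pos: [547.9, -381.6, 64.7]
tcp_rot: [0.65, 0.76, -0.004, -0.001]
force: [-0.4, 0.2, -2.5]
width: 0.128
grip_force: 58.9
```

move_arm:
  delta_pos:
    - [0, 0, 0.03]
    - [0, 0, 0.03]
    - [0, 0, 0]
    - [0, 0, 0]
  twist:
    - [0, 0, 0]
    - [0, 0, 0]
    - [0, 0, 0]
    - [0, 0, 0]
  gripper: [0, 0, 0, 0]

```text
t: 16.78
eef_pos: [548.0, -381.8, 62.2]
tcp_rot: [0.65, 0.76, -0.004, -0.001]
force: [1.0, 0.9, -1.6]
width: 0.131
grip_force: 58.9
```

move_arm:
  delta_pos:
    - [0, 0, 0.02]
    - [0, 0, 0.02]
    - [0, 0, 0.01]
    - [0, 0, 0]
    - [0, 0, 0]
  twist:
    - [0, 0, 0]
    - [0, 0, 0]
    - [0, 0, 0]
    - [0, 0, 0]
    - [0, 0, 0]
  gripper: [0, 0, 0, 0, 0]

```text
t: 17.2
eef_pos: [548.1, -382.1, 60.3]
tcp_rot: [0.65, 0.76, -0.004, -0.0]
force: [-1.6, -0.3, 5.7]
width: 0.132
grip_force: 60.0
```

Contact (about 8 N change). Releasing and rising.

move_arm:
  delta_pos:
    - [0, 0, 0]
    - [0, 0, 0]
    - [0, 0, 0]
    - [0, 0, 0]
    - [0, 0, 0]
    - [0, 0, 0]
    - [0, 0, 0]
    - [0, 0, 0]
    - [0, 0, 0]
    - [0, 0, 0]
  twist:
    - [0, 0, 0]
    - [0, 0, 0]
    - [0, 0, 0]
    - [0, 0, 0]
    - [0, 0, 0]
    - [0, 0, 0]
    - [0, 0, 0]
    - [0, 0, 0]
    - [0, 0, 0]
    - [0, 0, 0]
  gripper: [20, 35, 50, 60, 70, 80, 80, 80, 80, 80]

```text
t: 18.03
eef_pos: [547.8, -381.5, 59.2]
tcp_rot: [0.65, 0.76, -0.004, -0.001]
force: [-0.0, -0.4, -0.5]
width: 0.797
grip_force: 0.0
```

move_arm:
  delta_pos:
    - [0, 0, -0.1]
    - [0, 0, -0.3]
    - [0, 0, -0.5]
    - [0, 0, -0.6]
    - [0, 0, -0.6]
    - [0, 0, -0.6]
    - [0, 0, -0.4]
    - [0, 0, -0.2]
    - [0, 0, 0]
    - [0, 0, 0]
  twist:
    - [0, 0, 0]
    - [0, 0, 0]
    - [0, 0, 0]
    - [0, 0, 0]
    - [0, 0, 0]
    - [0, 0, 0]
    - [0, 0, 0]
    - [0, 0, 0]
    - [0, 0, 0]
    - [0, 0, 0]
  gripper: [80, 80, 80, 80, 80, 80, 80, 80, 80, 80]

```text
t: 18.87
eef_pos: [549.0, -380.8, 223.6]
tcp_rot: [0.65, 0.76, -0.004, -0.001]
force: [-0.3, 0.8, -0.4]
width: 0.798
grip_force: 0.0
```

```bash
python3 - <<'E'
from cell import *
import cv2,numpy as np
s=state();print(s["eef_pos"],s["width"],s["force"],s["t"])
a=get_image("wrist")[:,:,::-1];b=get_image("scene")[:,:,::-1];c=get_image("top")[:,:,::-1]
b=cv2.resize(b[80:330,120:453],(400,300),interpolation=cv2.INTER_CUBIC)
c=cv2.resize(c[90:285,70:590],(800,300)) if 0 else cv2.resize(c[100:280,70:410],(567,300))
cv2.imwrite("pics/w8.png",np.vstack([np.hstack([cv2.resize(a,(400,300)),b]),np.hstack([c,np.zeros((300,233,3),np.uint8)])]))
E
```

```text
[ 548.9590598  -380.78112858  223.62422582] 0.7977713365611706 [-0.25767002  0.76523964 -0.42621737] 18.8667
```

View pics/w8.png

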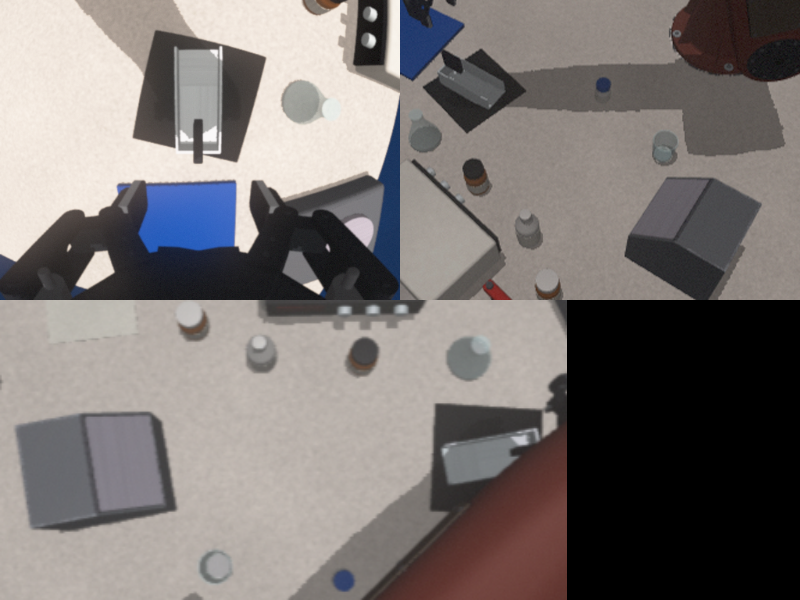

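The final views show the tray upright, empty and centred on the mat (wrist view, about (198,100)). The flap is shut, the bystanders stand where they were, there are no vials on the bench, and the gripper is clear.

```bash
python3 -c "
from cell import *
print(job_done())"
```

```text
the job is handed in; nothing more can be done
None
```

I tipped the vials into the bin, set the empty tray upright near the middle of the mat, and handed the job in at about 19 s; the flap was shut and nothing else looked moved. I saw only one of the three vials inside the bin, but none were left in the tray or on the bench.

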